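# Clamp a mortar core in the hand press

### The arm

A 7-joint arm with a two-finger parallel gripper is mounted at the origin on the work surface. World frame = base frame: x ahead of the robot, y to its left, z up, the work surface at z = 0. Lengths are in m, angles in rad, forces in N, time in s.
With the tool pointing down it reaches from about 0.4 to 0.85 m from the base axis. Payload 4.5 kg.
Tool frame: the origin (TCP) lies midway between the tips of the shut fingers; the grasp point (between the pads) lies behind it (r.grip_point_offset is the z of the grasp point in the tool frame, in m); z points along the fingers, y is the line along which they close (so a half turn about z gives the same grasp; the last joint's range is limited). The gripper opens to 88 mm and grips with 3 to 60 N. Pads are 18 mm wide; open, the fingers measure 123 mm over their backs; the gripper's body (75 mm by 187 mm) begins 45 mm behind the grasp point.
Start: joints at [-1.082, 0.689, -0.195, 1.565, 0.157, 0.902, -0.215], TCP at [0.275, 0.562, 0.239] pointing down, gripper open.
Joint ranges: [-3.01, 3.01], [-0.46, 2.08], [-1.47, 1.51], [0.13, 2.56], [-1, 4.14], [0.04, 2.09], [-2.66, 2.66]. Speed limits (rad/s): [2.57, 2.57, 3.14, 3.14, 3.14, 3.14, 3.14].

### API

Orientations are given as a unit quaternion [x, y, z, w].
In Python, from plant import r, optics, workorder gives the robot as it stands.
- The arm moves only by the shell command python3 -m creep 'ROWS' [FORCE]. ROWS is JSON, a list of rows, each an object of numbers: "grip": the gripper command: -1 is shut, 1 is fully open, values between are in proportion; "tx", "ty", "tz": the shift along the tool's x, y, z in cm; "spin": the turn about the tool's z in degrees. In form: [{"grip": .., "tx": .., "ty": .., "tz": .., "spin": ..}, ...]. A call has 1 to 8 rows; each row shifts and turns the commanded pose from where the row before left it, along the tool's axes as they then stand; what a row does not reach is not made up. A row lasts 1/12 s, in which the tool goes at most 41.7 mm and 7.16 degrees, less where a joint would pass 70% of its speed; a pose out of reach is approached as far as the arm can. A call with a gripper value outside its range is refused whole. The fingers move at their own pace and stop on an object; FORCE is the grip in N (left out, the last holds). Time passes only in rows, so rows that do not move let the fingers close. It gives the time, the measured TCP pose, the force, the opening and the grip force at its end, in the units of the state.
- r.get_state(): the state, without advancing time (a new reading comes with each control period).
- optics.snapshot(name): name is "side" or "top"; returns (picture, depth): 384x512x3 uint8, red, green, blue; 384x512 float32, m along the optical axis (not along the pixel's ray), 0 where there is no reading.
- optics.get_calibration(name): a dict with "fx", "fy", "cx", "cy" (pixels), "D" ([k1, k2, p1, p2, k3] as OpenCV has them; the pictures are not rectified), "extrinsics" (4x4, takes a point from world to camera coordinates). Camera axes: x right, y down, z forward; pixel columns grow to the right and rows downward; lengths in m; the calibration is good to about 2 mm. A picture is of the moment at which its call begins. get_calibration takes no time and is no camera call.
- workorder.finish_job(): hands the job in; it is judged then, once.
The state is a dict: "clock": time; "q": joint angles; "qd": joint speeds; "joint_torque": joint torques, N m; "tool_pos": TCP position; "eef_rot": TCP orientation; "contact_force": force on the tool from outside, world axes, zero at the start; "moment": the same for the moment, N m; "opening": opening from 0.0 (shut) to 1.0 (fully open); "finger_force": force on a finger pad.
Only numpy, scipy, OpenCV 4.12 (cv2) and the standard library are available. Lean on these libraries where they do the work, as an engineer would, in place of code of your own. Each camera call takes 0.05 s, during which the arm holds its last target. There are 200 camera calls.

### The job

Stand the thicker of the two loose mortar cores upright in the middle of the hand press's seat, between the anvil and the ram, without dropping it, and let go. Only then swing the safety catch on the press well outwards, clear of the handle, pull the handle towards the anvil end as far as it goes or nearly so until the ram clamps the core, and finish while still holding the handle there (it springs back if released). Leave the thin core, the bottle and the flask where they are.

Things in the scene. Friction and masses are not known exactly. Their poses are not given: they have to be found in the camera images.
- press: Grey hand press, fixed to the bench. Origin on the bench (z 0) under the middle of its seat; x axis points from anvil to ram and handle, y to the side with the safety catch, z up. In mm in these axes: base plate x -75 to 160, y -65 to 65, 18 high; grey ram housing x 80 to 155, y -38 to 38, top z 78; catch bracket y 65 to 113 around x 107 to 139.
- seat (a point): Middle of the top of the black rubber seat pad (50 x 60 mm), 22 mm above the bench, axes as the press. From here in mm: steel anvil x -62 to -28, y -30 to 30, 40 high; ram plate face at x +28 with the handle at rest, y -25 to 25, top 43 high. So the gap for the core is 56 long, open above and at both y sides.
- core: The thicker mortar core: plain grey upright cylinder, 40 mm diameter, 50 mm tall, about 0.13 kg; origin at its centre, 25 mm above the surface it stands on, z along its axis.
- thin_core: The thin mortar core, to be left alone: the same grey, 26 mm diameter, 50 mm tall, standing; origin at its centre.
- bar: Black round grip bar of the press handle (a sleeve that turns freely about its own axis), 22 mm diameter, lying along the press's y, 98 mm free between the arms; origin at its middle, 155 mm from the handle's axis.
- bail (a joint): Handle angle, rad: 0 = at rest, leaning 0.45 from upright away from the anvil (bar at press x 177, z 175 mm); grows as the bar is pulled towards the anvil (press -x); stop at 0.62, 0.17 past upright. Blocked by the shut catch. A spring returns it: 3 N at the bar at rest, 9 to 10 N near the stop. The ram moves 37 mm per rad and clamps the core from 0.43; then its 1 N/mm spring (4 N preload) gives.
- ram_head: Steel plate at the front of the ram, which presses the core against the anvil. Its origin is on the bench under the seat's middle when the handle is at rest (its face is 28 mm to +x of the origin) and moves to press -x with the ram.
- catch (a joint): Safety catch angle, rad: 0 = shut (stem upright, steel tab across the front of the handle's +y arm). Starts at 0 to 0.12; grows as the knob swings outwards (press +y) and down about an axis along the press's x; stop at 1.3. The handle is free beyond about 0.5. Stays where it is left; about 1 N at the knob moves it.
- catch_knob (a point): Centre of the catch's black ball knob, 24 mm diameter, 90 mm from the catch's turning axis, which runs along the press's x through press y 100, z 60 mm. Shut, the knob is at press x 80, y 100, z 150 mm; fully open at y 187, z 84. Handle bar and arm are 40 mm or more away from it.
- bottle: Amber reagent bottle with black cap, 60 mm diameter, 125 mm tall, loose; origin under its base. To be left alone.
- flask: Stoppered conical glass flask, 80 mm wide at the foot, 128 mm tall, loose; origin under its base. To be left alone.
- handle_axis (a point): Point on the handle's turning axis, which runs along the press's y: press x 110, y 0, z 35 mm; axes as the press. The handle is a steel bail (U): two 12 mm thick arms at y -55 and +55, 155 mm long, joined at their ends by the black grip bar.
Things that resemble listed ones, but are neither listed nor needed, are in the scene too. What is shaped like the core but orange is not meant.

How it is judged:
On the way, in this order (a step that is already met when the one before it is completed fails the run):
1. the thick core stands upright on the seat between anvil and ram, let go (x of core in the frame of press between -0.015 and 0.015 m and y of core in the frame of press between -0.016 and 0.016 m and z of core in the frame of press below 0.051 m and angle between core's own z axis and vertical below 0.1 rad and contact force between the fingers and core below 0.05 N and linear speed of core below 0.03 m/s), for 0.2 s.
2. the safety catch is swung outwards (value of joint catch above 0.75 rad), for 0.1 s.
3. the handle is pulled over (value of joint bail above 0.5 rad), for 0.2 s.
At the end, for the whole second after the job is handed in: The gripper holds the handle bar (at least 1 N) at 0.5 rad or more, the catch is open (over 0.75 rad), and the ram presses on the thick core with more than 3 N while it stands upright (within 0.15 rad) on the seat, within 15 mm along and 20 mm across the press's axis of its middle (value of joint bail above 0.5 rad and contact force between the fingers and bar above 1 N and value of joint catch above 0.75 rad and contact force between ram_head and core above 3 N and x of core in the frame of press between -0.015 and 0.015 m and y of core in the frame of press between -0.02 and 0.02 m and z of core in the frame of press below 0.053 m and angle between core's own z axis and vertical below 0.15 rad); the arm keeps its last pose, push and grip.
It fails at once if the thin core, the bottle or the flask is disturbed (distance of any of thin_core, bottle, flask from where it was at the start of the episode above 0.03 m or angle between any of thin_core, bottle, flask's own z axis and vertical above 0.5 rad).
It fails at once if the core is dropped (contact force between the fingers and core below 0.01 N and linear speed of core above 0.5 m/s).
It also fails if it takes over 70 s, if anything falls off the work surface, if the arm or the gripper's body presses on something with over 40 N, if the wrist force passes 120 N, or if a joint passes its speed limit or range.

## Working session

There is one attempt and no reset: what is moved stays moved. The work goes in short steps, Python scripts to look and compute and a shell command to move; the robot and the scene stay as the last step left them, time stands still between calls to the robot, and variables do not carry over. Pictures are saved under pics/ and viewed, at most 10 in all, crops included, and the job is handed in when it is done.

```bash
mkdir -p pics; ls
cat > h.py <<'E'
import numpy as np, cv2
from plant import r, optics, workorder
from scipy.spatial.transform import Rotation as R
def snap(name):
    im,d=optics.snapshot(name); np.savez(f'{name}.npz',im=im,d=d); return im,d
def cloud(name,d):
    c=optics.get_calibration(name); K=np.array([[c['fx'],0,c['cx']],[0,c['fy'],c['cy']],[0,0,1]])
    h,w=d.shape; uv=np.stack(np.meshgrid(np.arange(w),np.arange(h)),-1).reshape(-1,1,2).astype(np.float64)
    n=cv2.undistortPoints(uv,K,np.array(c['D'],float)).reshape(h,w,2)
    P=np.concatenate([n*d[...,None],d[...,None]],-1); E=np.array(c['extrinsics'])
    W=(P-E[:3,3])@E[:3,:3]; W[d==0]=np.nan; return W
def st():
    s=r.get_state(); print({k:np.round(s[k],3).tolist() for k in ('clock','q','tool_pos','eef_rot','contact_force','opening','finger_force')})
    print(R.from_quat(s['eef_rot']).as_matrix().round(3).tolist()); return s
E
python3 - <<'E'
from h import *
st(); print(r.grip_point_offset)
for n in('top','side'):
    im,d=snap(n); cv2.imwrite(f'pics/{n}0.png',im[...,::-1]); c=optics.get_calibration(n);E=np.array(c['extrinsics']);print(n,(-E[:3,:3].T@E[:3,3]).round(3),E[2,:3].round(2),c['fx'],c['D'])
E
```

```text
pics
{'clock': 0.0, 'q': [-1.082, 0.69, -0.195, 1.566, 0.157, 0.903, -0.215], 'tool_pos': [0.274, 0.561, 0.238], 'eef_rot': [0.225, 0.974, -0.001, -0.0], 'contact_force': [-0.178, 0.219, 0.38], 'opening': 0.996, 'finger_force': 0.0}
[[-0.898, 0.439, -0.001], [0.439, 0.898, -0.002], [-0.0, -0.002, -1.0]]
-0.0187
top [0.459 0.12  1.399] [ 0.05 -0.02 -1.  ] 423.5026137636053 [-0.0403301  0.         0.         0.         0.       ]
side [ 0.447 -0.749  0.783] [ 0.1   0.78 -0.61] 428.38216534233857 [0.00310435 0.         0.         0.         0.        ]
```

View pics/top0.png

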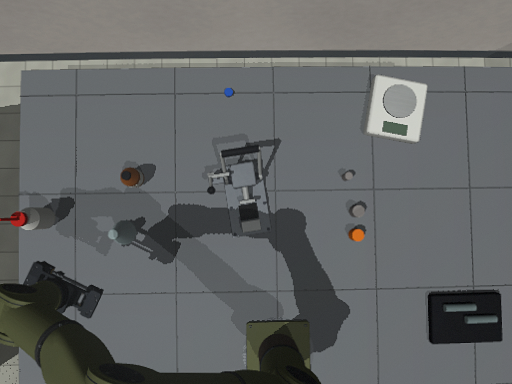

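View pics/side0.png

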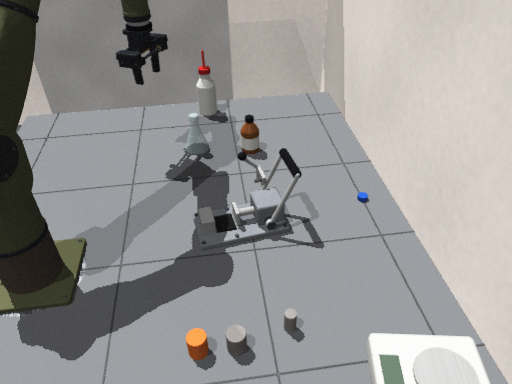

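The top view shows the thick core at about (358,211), the thin core at (348,175) and the orange one at (358,235). The press is around (245,195), with its anvil at (249,212), grip bar at (240,152) and catch knob at (211,190). The bottle is at (131,176) and the flask at (120,234). In the side view the thick core is at (236,340), the knob at (242,156) and the bar at (290,162).

```bash
cat > m.py <<'E'
from h import *
T=np.load('top.npz'); S=np.load('side.npz'); Wt=cloud('top',T['d']); Ws=cloud('side',S['d'])
def blob(W,c,rad,z0,z1):
    m=(np.hypot(W[...,0]-c[0],W[...,1]-c[1])<rad)&(W[...,2]>z0)&(W[...,2]<z1); return W[m]
for n,(u,v) in dict(core=(358,211),thin=(348,175),orange=(358,235),knob=(211,190),bar=(240,152),anvil=(249,212),hous=(243,176),bottle=(131,176),flask=(120,234)).items(): print(n,Wt[v,u].round(4))
print('sideknob',Ws[156,242].round(4),'bar',Ws[162,290].round(4))
for n,(u,v) in dict(core=(358,211),thin=(348,175)).items():
    for W in(Wt,Ws):
        p=blob(W,Wt[v,u],.04,.043,.06); (c,rr)=cv2.minEnclosingCircle(p[:,:2].astype(np.float32)); print(n,len(p),np.array(c).round(4),round(rr,4),np.median(p[:,2]).round(4),p.mean(0).round(4))
# housing top & anvil top rects
a=Wt[212,249];h=Wt[176,243]
for n,c,z0,z1,rad in(('anvil',a,.057,.067,.06),('hous',h,.072,.084,.07),('base',(a+h)/2,.012,.0205,.2)):
    for k,W in(('t',Wt),('s',Ws)):
        p=blob(W,c,rad,z0,z1); q=cv2.minAreaRect(p[:,:2].astype(np.float32)); print(n,k,len(p),np.round(q[0],4),np.round(q[1],4),round(q[2],2),np.median(p[:,2]).round(4))
E
python3 m.py
```

```text
core [ 0.4587 -0.2592  0.054 ]
thin [ 0.5747 -0.23    0.0546]
orange [ 0.3821 -0.2576  0.052 ]
knob [0.5273 0.202  0.1617]
bar [0.6344 0.1157 0.1857]
anvil [0.4616 0.0889 0.0219]
hous [0.5743 0.1071 0.0778]
bottle [0.5774 0.4504 0.1023]
flask [0.4004 0.4874 0.0924]
sideknob [0.527  0.191  0.1553] bar [0.6369 0.1015 0.1843]
core 116 [ 0.461  -0.2616] 0.0203 0.0513 [ 0.4609 -0.2602  0.0511]
core 322 [ 0.459  -0.2634] 0.021 0.0497 [ 0.4584 -0.2651  0.0494]
thin 55 [ 0.5721 -0.2327] 0.0131 0.051 [ 0.5722 -0.2322  0.0512]
thin 131 [ 0.5726 -0.234 ] 0.0136 0.0495 [ 0.5723 -0.2359  0.0491]
anvil t 227 [0.4617 0.0908] [0.1158 0.0592] 8.56 0.0628
anvil s 248 [0.4512 0.0872] [0.0976 0.0622] 7.66 0.0616
hous t 549 [0.5781 0.1082] [0.0748 0.1192] 8.04 0.0787
hous s 551 [0.5786 0.1034] [0.0745 0.1206] 7.79 0.0773
base t 1093 [0.5107 0.06  ] [0.231  0.3005] 8.01 0.0179
base s 1502 [0.5006 0.1185] [0.2342 0.1837] 8.07 0.0175
```

```bash
cat > p.py <<'E'
from m import *
from scipy.optimize import least_squares
for k,W in(('t',Wt),('s',Ws)):
    ca=np.array([.4617,.0905,0]);ex=np.array([np.cos(.14),np.sin(.14)]);ey=np.array([-ex[1],ex[0]])
    def loc(p,yaw): e=np.array([[np.cos(yaw),np.sin(yaw)],[-np.sin(yaw),np.cos(yaw)]]); return (p[:,:2]-ca[:2])@e.T
    A=W.reshape(-1,3);A=A[np.isfinite(A[:,2])]
    best=None
    for yaw in np.radians(np.arange(5,11.1,.25)):
        q=loc(A,yaw); o=[]
        for z0,z1,x0,x1,yl in((.074,.083,.06,.18,.047),(.058,.066,-.08,-.015,.05)):
            m=(A[:,2]>z0)&(A[:,2]<z1)&(q[:,0]>x0)&(q[:,0]<x1)&(abs(q[:,1])<yl)
            lo,hi=np.percentile(q[m],[1,99],axis=0); o.append((lo,hi,m.sum()))
        s=sum(np.prod(h-l) for l,h,_ in o)
        if best is None or s<best[0]: best=(s,yaw,o)
    s,yaw,o=best; print(k,np.degrees(yaw)); 
    for l,h,n in o: print(l.round(4),h.round(4),n,((l+h)/2).round(4),(h-l).round(4))
    p=blob(W,Wt[190,211],.02,.135,.17);p2=blob(W,Wt[152,240],.07,.165,.20)
    for nm,P in(('knob',p),('bar',p2)): q=loc(P,np.radians(8)); print(nm,len(P),P.mean(0).round(4),q.mean(0).round(4),q.min(0).round(4),q.max(0).round(4),P[:,2].max().round(4))
E
python3 p.py | tail -12
```

```text
base t 1093 [0.5107 0.06  ] [0.231  0.3005] 8.01 0.0179
base s 1502 [0.5006 0.1185] [0.2342 0.1837] 8.07 0.0175
t 7.499999999999999
[ 0.0812 -0.0346] [0.1535 0.038 ] 485 [0.1173 0.0017] [0.0722 0.0726]
[-0.0579 -0.0285] [-0.0249  0.0291] 170 [-0.0414  0.0003] [0.033  0.0576]
knob 56 [0.5279 0.2029 0.157 ] [0.0812 0.1021] [0.069 0.092] [0.0968 0.1137] 0.1683
bar 305 [0.6365 0.1165 0.1832] [0.1768 0.0014] [ 0.167  -0.0583] [0.1896 0.0609] 0.1938
s 6.75
[ 0.0816 -0.0364] [0.1516 0.0372] 479 [0.1166 0.0004] [0.07   0.0736]
[-0.0611 -0.0331] [-0.0283  0.0272] 212 [-0.0447 -0.0029] [0.0328 0.0603]
knob 71 [0.5276 0.1957 0.152 ] [0.0799 0.095 ] [0.069  0.0872] [0.0937 0.1065] 0.1616
bar 298 [0.636  0.1027 0.1802] [ 0.1743 -0.0122] [ 0.1661 -0.0636] [0.1871 0.0562] 0.1878
```

```bash
python3 -m creep '[{"grip":1,"spin":-7},{"spin":-7,"grip":1},{"spin":-7,"grip":1},{"spin":-7,"grip":1},{"spin":-6.1,"grip":1},{"tx":-3.5,"grip":1},{"tx":-3.5,"grip":1},{"tx":-3.5,"grip":1}]' 20
```

```text
$[0]: bad value
```

```bash
python3 -m creep '[{"grip":1,"tx":0,"ty":0,"tz":0,"spin":-7},{"grip":1,"tx":0,"ty":0,"tz":0,"spin":-7},{"grip":1,"tx":0,"ty":0,"tz":0,"spin":-7},{"grip":1,"tx":0,"ty":0,"tz":0,"spin":-7},{"grip":1,"tx":0,"ty":0,"tz":0,"spin":-6},{"grip":1,"tx":-3.5,"ty":0,"tz":0,"spin":0},{"grip":1,"tx":-3.5,"ty":0,"tz":0,"spin":0},{"grip":1,"tx":-3.5,"ty":0,"tz":0,"spin":0}]' 20; python3 -c "
from h import *;st()"
```

```text
clock: 0.77
tool_pos: [0.3793, 0.5759, 0.2385]
eef_rot: [-0.07, 0.998, -0.0, -0.0]
contact_force: [0.2, 0.0, 0.8]
opening: 1.001
finger_force: 0.0
{'clock': 0.767, 'q': [-0.878, 0.798, -0.365, 1.339, 0.297, 1.06, 0.422], 'tool_pos': [0.379, 0.576, 0.239], 'eef_rot': [-0.07, 0.998, -0.0, -0.0], 'contact_force': [0.193, 0.045, 0.782], 'opening': 1.001, 'finger_force': 0.0}
[[-0.99, -0.14, -0.0], [-0.14, 0.99, -0.001], [0.001, -0.001, -1.0]]
```

```bash
python3 -m creep '[{"grip":1,"tx":0,"ty":-4,"tz":0,"spin":0},{"grip":1,"tx":0,"ty":-4,"tz":0,"spin":0},{"grip":1,"tx":0,"ty":-4,"tz":0,"spin":0},{"grip":1,"tx":0,"ty":-4,"tz":0,"spin":0},{"grip":1,"tx":0,"ty":-4,"tz":0,"spin":0},{"grip":1,"tx":0,"ty":-4,"tz":0,"spin":0},{"grip":1,"tx":0,"ty":-4,"tz":0,"spin":0},{"grip":1,"tx":0,"ty":-4,"tz":0,"spin":0}]'
python3 -m creep '[{"grip":1,"tx":0,"ty":-4,"tz":0,"spin":0},{"grip":1,"tx":0,"ty":-4,"tz":0,"spin":0},{"grip":1,"tx":0,"ty":-4,"tz":0,"spin":0},{"grip":1,"tx":0,"ty":-4,"tz":0,"spin":0},{"grip":1,"tx":0,"ty":-4,"tz":0,"spin":0},{"grip":1,"tx":0,"ty":-4,"tz":0,"spin":0},{"grip":1,"tx":0,"ty":-4,"tz":0,"spin":0},{"grip":1,"tx":0,"ty":-4,"tz":0,"spin":0}]'
```

```text
clock: 1.43
tool_pos: [0.4225, 0.2569, 0.2385]
eef_rot: [-0.069, 0.998, -0.0, -0.0]
contact_force: [1.1, -0.5, 0.2]
opening: 1.002
finger_force: 0.0
clock: 2.1
tool_pos: [0.4666, -0.0599, 0.2386]
eef_rot: [-0.069, 0.998, 0.0, -0.0]
contact_force: [1.5, 0.2, -0.1]
opening: 1.0
finger_force: 0.0
```

```bash
python3 -m creep '[{"grip":1,"tx":0.7,"ty":-4,"tz":0,"spin":0},{"grip":1,"tx":0.7,"ty":-4,"tz":0,"spin":0},{"grip":1,"tx":0.7,"ty":-4,"tz":0,"spin":0},{"grip":1,"tx":0.7,"ty":-4,"tz":0,"spin":0},{"grip":1,"tx":0.7,"ty":-4,"tz":0,"spin":0},{"grip":1,"tx":0,"ty":0,"tz":3,"spin":0},{"grip":1,"tx":0,"ty":0,"tz":3,"spin":0},{"grip":1,"tx":0,"ty":0,"tz":3,"spin":0}]'
python3 - <<'E'
from h import *
st()
im,d=snap('side'); cv2.imwrite('pics/s1.png',cv2.resize(im[220:384,130:350,::-1],None,fx=3,fy=3))
E
```

```text
clock: 2.77
tool_pos: [0.4596, -0.2622, 0.1476]
eef_rot: [-0.068, 0.998, -0.0, 0.001]
contact_force: [-0.4, -0.4, 0.4]
opening: 0.996
finger_force: 0.0
{'clock': 2.767, 'q': [0.661, 0.721, -0.379, 1.935, 0.469, 0.572, 1.675], 'tool_pos': [0.46, -0.262, 0.148], 'eef_rot': [-0.068, 0.998, -0.0, 0.001], 'contact_force': [-0.434, -0.433, 0.371], 'opening': 0.996, 'finger_force': 0.0}
[[-0.991, -0.135, 0.001], [-0.135, 0.991, -0.0], [-0.001, -0.0, -1.0]]
```

View pics/s1.png

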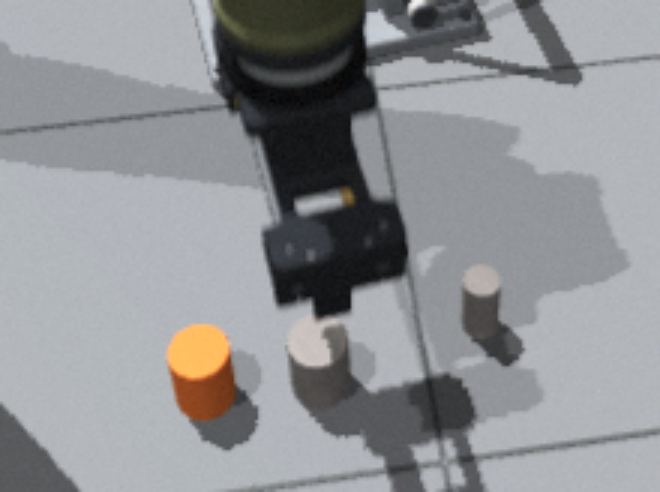

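The gripper is centred above the thick core (crop (318,360)). The orange core at (203,370) and the thin core at (480,300) are clear of it. I'll lower and grip.

```bash
python3 -m creep '[{"grip":1,"tx":0,"ty":0,"tz":3,"spin":0},{"grip":1,"tx":0,"ty":0,"tz":3,"spin":0},{"grip":1,"tx":0,"ty":0,"tz":3,"spin":0},{"grip":1,"tx":0,"ty":0,"tz":2,"spin":0},{"grip":1,"tx":0,"ty":0,"tz":1.5,"spin":0},{"grip":1,"tx":0,"ty":0,"tz":1,"spin":0},{"grip":1,"tx":0,"ty":0,"tz":0,"spin":0},{"grip":0,"tx":0,"ty":0,"tz":0,"spin":0}]' 15
python3 -m creep '[{"grip":-1,"tx":0,"ty":0,"tz":0,"spin":0},{"grip":-1,"tx":0,"ty":0,"tz":0,"spin":0},{"grip":-1,"tx":0,"ty":0,"tz":0,"spin":0},{"grip":-1,"tx":0,"ty":0,"tz":0,"spin":0},{"grip":-1,"tx":0,"ty":0,"tz":0,"spin":0},{"grip":-1,"tx":0,"ty":0,"tz":0,"spin":0},{"grip":-1,"tx":0,"ty":0,"tz":0,"spin":0},{"grip":-1,"tx":0,"ty":0,"tz":0,"spin":0}]'
```

```text
clock: 3.48
tool_pos: [0.4602, -0.2607, 0.014]
eef_rot: [-0.069, 0.998, -0.0, -0.0]
contact_force: [0.0, -0.2, 0.5]
opening: 0.946
finger_force: 0.0
clock: 4.15
tool_pos: [0.4601, -0.261, 0.0139]
eef_rot: [-0.069, 0.998, -0.0, 0.0]
contact_force: [0.4, -0.2, 2.4]
opening: 0.45
finger_force: 15.0
```

```bash
python3 -m creep '[{"grip":-1,"tx":0,"ty":0,"tz":-1,"spin":0},{"grip":-1,"tx":0,"ty":0,"tz":-2,"spin":0},{"grip":-1,"tx":0,"ty":0,"tz":-3,"spin":0},{"grip":-1,"tx":0,"ty":0,"tz":-3,"spin":0},{"grip":-1,"tx":0,"ty":0,"tz":-2,"spin":0},{"grip":-1,"tx":0,"ty":0,"tz":-1,"spin":0},{"grip":-1,"tx":-0.2,"ty":1.5,"tz":0,"spin":0},{"grip":-1,"tx":-0.4,"ty":2.5,"tz":0,"spin":0}]'
python3 -m creep '[{"grip":-1,"tx":-0.5,"ty":3.5,"tz":0,"spin":0},{"grip":-1,"tx":-0.5,"ty":3.5,"tz":0,"spin":0},{"grip":-1,"tx":-0.5,"ty":3.5,"tz":0,"spin":0},{"grip":-1,"tx":-0.5,"ty":3.5,"tz":0,"spin":0},{"grip":-1,"tx":-0.5,"ty":3.5,"tz":0,"spin":0},{"grip":-1,"tx":-0.5,"ty":3.5,"tz":0,"spin":0},{"grip":-1,"tx":-0.5,"ty":3.5,"tz":0,"spin":0},{"grip":-1,"tx":-0.5,"ty":3,"tz":0,"spin":0}]'
```

```text
clock: 4.82
tool_pos: [0.4599, -0.2233, 0.1342]
eef_rot: [-0.066, 0.998, -0.001, 0.0]
contact_force: [0.9, 1.8, -2.1]
opening: 0.449
finger_force: 15.0
clock: 5.48
tool_pos: [0.4611, 0.0602, 0.1335]
eef_rot: [-0.07, 0.998, 0.0, -0.001]
contact_force: [0.0, 0.3, -0.4]
opening: 0.445
finger_force: 15.0
```

```bash
python3 -m creep '[{"grip":-1,"tx":-0.3,"ty":2,"tz":0,"spin":0},{"grip":-1,"tx":-0.2,"ty":1,"tz":0,"spin":0},{"grip":-1,"tx":0,"ty":0,"tz":1.5,"spin":0},{"grip":-1,"tx":0,"ty":0,"tz":1.5,"spin":0},{"grip":-1,"tx":0,"ty":0,"tz":0,"spin":0},{"grip":-1,"tx":0,"ty":0,"tz":0,"spin":0}]'
python3 - <<'E'
from h import *
st()
im,d=snap('side'); cv2.imwrite('pics/s2.png',cv2.resize(im[120:260,160:340,::-1],None,fx=4,fy=4,interpolation=cv2.INTER_CUBIC))
c=optics.get_calibration('side');K=np.array([[c['fx'],0,c['cx']],[0,c['fy'],c['cy']],[0,0,1]]);E=np.array(c['extrinsics'])
W=cloud('side',d)
A=W.reshape(-1,3);a=np.radians(8);o=np.array([.462,.090]);q=(A[:,:2]-o)@np.array([[np.cos(a),np.sin(a)],[-np.sin(a),np.cos(a)]]).T
m=(A[:,2]>.088)&(A[:,2]<.112)&(abs(q[:,0])<.03)&(abs(q[:,1])<.03)
print(m.sum(),q[m].min(0),q[m].max(0),np.percentile(q[m],[3,50,97],axis=0).round(4))
E
```

```text
clock: 5.98
tool_pos: [0.462, 0.0868, 0.1032]
eef_rot: [-0.069, 0.998, -0.001, -0.001]
contact_force: [-0.6, 0.2, -1.3]
opening: 0.447
finger_force: 15.0
{'clock': 5.983, 'q': [-0.174, 0.742, -0.178, 2.136, 0.42, 0.299, 0.999], 'tool_pos': [0.462, 0.087, 0.103], 'eef_rot': [-0.069, 0.998, -0.001, -0.001], 'contact_force': [-0.563, 0.169, -1.313], 'opening': 0.447, 'finger_force': 15.0}
[[-0.991, -0.137, -0.002], [-0.137, 0.991, -0.002], [0.003, -0.001, -1.0]]
44 [-0.02170608 -0.02656676] [ 0.01706603 -0.00617292] [[-0.0213 -0.0245]
 [-0.0132 -0.0183]
 [ 0.0165 -0.0078]]
```

View pics/s2.png

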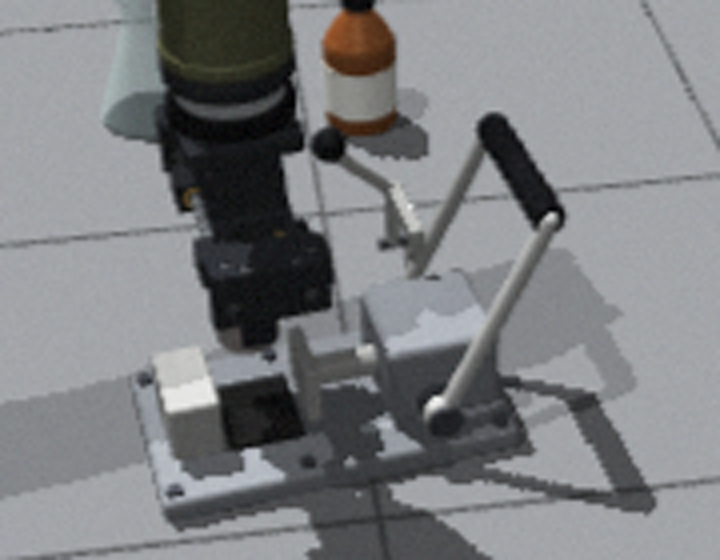

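The core hangs over the seat gap between the anvil (185,385) and the ram plate (305,370). It measures about 2 mm too far towards the anvil and 3 mm low in y. I'll correct that and lower it.

```bash
python3 -m creep '[{"grip":-1,"tx":-0.15,"ty":0.3,"tz":0,"spin":0},{"grip":-1,"tx":0,"ty":0,"tz":1.5,"spin":0},{"grip":-1,"tx":0,"ty":0,"tz":1.5,"spin":0},{"grip":-1,"tx":0,"ty":0,"tz":1.5,"spin":0},{"grip":-1,"tx":0,"ty":0,"tz":1.2,"spin":0},{"grip":-1,"tx":0,"ty":0,"tz":0.6,"spin":0},{"grip":-1,"tx":0,"ty":0,"tz":0.3,"spin":0},{"grip":-1,"tx":0,"ty":0,"tz":0,"spin":0}]'
python3 -m creep '[{"grip":-1,"tx":0,"ty":0,"tz":0,"spin":0},{"grip":-1,"tx":0,"ty":0,"tz":0,"spin":0}]'
```

```text
clock: 6.7
tool_pos: [0.464, 0.0912, 0.0377]
eef_rot: [-0.069, 0.998, 0.0, 0.0]
contact_force: [0.5, -0.2, -1.5]
opening: 0.448
finger_force: 15.0
clock: 6.87
tool_pos: [0.4643, 0.0912, 0.0384]
eef_rot: [-0.069, 0.998, 0.0, 0.001]
contact_force: [-1.1, -0.3, -2.1]
opening: 0.452
finger_force: 15.0
```

```bash
python3 -m creep '[{"grip":-1,"tx":0,"ty":0,"tz":0.1,"spin":0},{"grip":-1,"tx":0,"ty":0,"tz":0.1,"spin":0},{"grip":-1,"tx":0,"ty":0,"tz":0,"spin":0},{"grip":-1,"tx":0,"ty":0,"tz":0,"spin":0}]' 8
python3 -m creep '[{"grip":-1,"tx":0,"ty":0,"tz":0.05,"spin":0},{"grip":-1,"tx":0,"ty":0,"tz":0,"spin":0},{"grip":-1,"tx":0,"ty":0,"tz":0,"spin":0}]' 5
```

```text
clock: 7.2
tool_pos: [0.4641, 0.0912, 0.0359]
eef_rot: [-0.069, 0.998, 0.0, 0.0]
contact_force: [0.4, 0.4, 1.2]
opening: 0.448
finger_force: 8.0
clock: 7.45
tool_pos: [0.4641, 0.0912, 0.0356]
eef_rot: [-0.069, 0.998, 0.0, 0.0]
contact_force: [0.7, -0.8, 5.9]
opening: 0.454
finger_force: 5.0
```

Contact made. I'll release and wait, then lift straight up.

```bash
python3 -m creep '[{"grip":0.2,"tx":0,"ty":0,"tz":0,"spin":0},{"grip":0.4,"tx":0,"ty":0,"tz":0,"spin":0},{"grip":0.6,"tx":0,"ty":0,"tz":0,"spin":0},{"grip":0.6,"tx":0,"ty":0,"tz":0,"spin":0},{"grip":0.6,"tx":0,"ty":0,"tz":0,"spin":0},{"grip":0.6,"tx":0,"ty":0,"tz":0,"spin":0},{"grip":0.6,"tx":0,"ty":0,"tz":0,"spin":0},{"grip":0.6,"tx":0,"ty":0,"tz":0,"spin":0}]'
python3 -m creep '[{"grip":0.6,"tx":0,"ty":0,"tz":-1,"spin":0},{"grip":0.6,"tx":0,"ty":0,"tz":-2,"spin":0},{"grip":0.6,"tx":0,"ty":0,"tz":-3,"spin":0},{"grip":0.6,"tx":0,"ty":0,"tz":-4,"spin":0},{"grip":0.6,"tx":0,"ty":0,"tz":-4,"spin":0},{"grip":0.6,"tx":0,"ty":0,"tz":-4,"spin":0},{"grip":0.6,"tx":0,"ty":0,"tz":-3,"spin":0},{"grip":0.6,"tx":0,"ty":0,"tz":0,"spin":0}]'
cat > look.py <<'E'
from h import *
import sys
s=st(); a=np.radians(8);o=np.array([.462,.090])
for n in sys.argv[2:]:
    im,d=snap(n); y,x=(100,160) if n=='side' else (110,170)
    cv2.imwrite(f'pics/{sys.argv[1]}_{n}.png',cv2.resize(im[y:y+150,x:x+190,::-1],None,fx=4,fy=4,interpolation=cv2.INTER_CUBIC))
    A=cloud(n,d).reshape(-1,3);q=(A[:,:2]-o)@np.array([[np.cos(a),np.sin(a)],[-np.sin(a),np.cos(a)]]).T
    for nm,zl,zh,x0,x1,y0,y1 in(('coretop',.067,.079,-.035,.035,-.035,.035),('knob',.07,.175,.06,.1,.07,.21),('bar',.165,.21,.05,.2,-.048,.048)):
        m=(A[:,2]>zl)&(A[:,2]<zh)&(q[:,0]>x0)&(q[:,0]<x1)&(q[:,1]>y0)&(q[:,1]<y1)
        if m.sum()>5: B=np.c_[q[m],A[m,2]]; print(n,nm,m.sum(),np.percentile(B,[2,50,98],axis=0).round(4).tolist())
E
python3 look.py s3 side top
```

```text
clock: 8.12
tool_pos: [0.4639, 0.0912, 0.0352]
eef_rot: [-0.069, 0.998, 0.0, -0.0]
contact_force: [-0.3, 0.1, 0.3]
opening: 0.798
finger_force: 0.0
clock: 8.78
tool_pos: [0.4668, 0.0922, 0.2506]
eef_rot: [-0.069, 0.998, 0.001, 0.005]
contact_force: [0.7, 1.0, -0.6]
opening: 0.803
finger_force: 0.0
{'clock': 8.783, 'q': [-0.041, 0.492, -0.378, 1.99, 0.277, 0.697, 1.118], 'tool_pos': [0.467, 0.092, 0.251], 'eef_rot': [-0.069, 0.998, 0.001, 0.005], 'contact_force': [0.666, 1.035, -0.562], 'opening': 0.803, 'finger_force': 0.0}
[[-0.99, -0.137, 0.011], [-0.137, 0.991, 0.003], [-0.011, 0.001, -1.0]]
side coretop 140 [[-0.0176, -0.0182, 0.0675], [0.0001, -0.0022, 0.0715], [0.0189, 0.0189, 0.0745]]
side knob 85 [[0.0691, 0.0883, 0.127], [0.081, 0.0966, 0.151], [0.0985, 0.1043, 0.162]]
side bar 215 [[0.1667, -0.046, 0.1721], [0.1731, -0.002, 0.1829], [0.1855, 0.0457, 0.1865]]
top knob 58 [[0.0693, 0.0929, 0.1313], [0.0813, 0.1019, 0.1585], [0.098, 0.114, 0.1663]]
top bar 252 [[0.1672, -0.0465, 0.1751], [0.1762, 0.0002, 0.1842], [0.1881, 0.0459, 0.1893]]
```

View pics/s3_side.png

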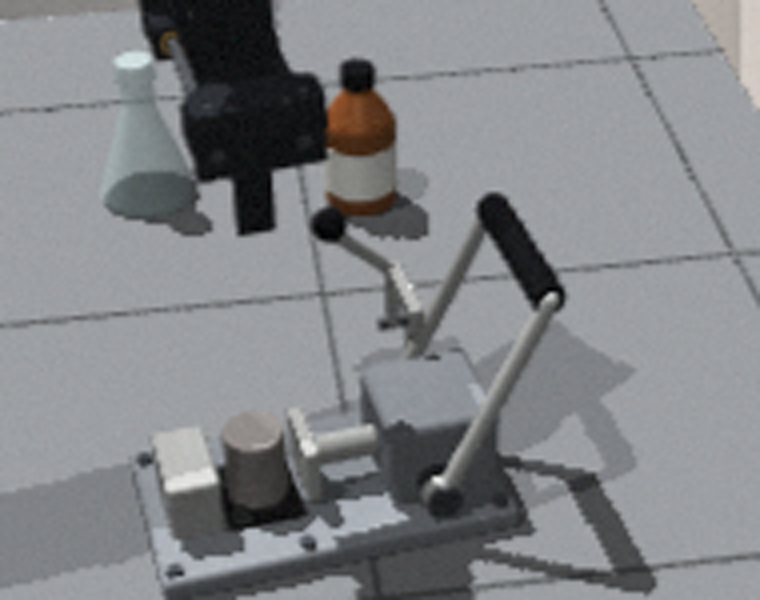

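The thick core stands upright in the middle of the seat (crop (253,455)), with its top measured within 1 mm of centre. The catch is still shut, with its knob at (328,223), and the bottle and flask are untouched. Next I'll shut the fingers, go to the inner side of the knob, lower and push outwards.

```bash
python3 -m creep '[{"grip":-1,"tx":-2,"ty":1.5,"tz":0,"spin":0},{"grip":-1,"tx":-3,"ty":2.3,"tz":0,"spin":0},{"grip":-1,"tx":-2,"ty":1.5,"tz":0,"spin":0},{"grip":-1,"tx":0,"ty":0,"tz":0,"spin":0},{"grip":-1,"tx":0,"ty":0,"tz":0,"spin":0},{"grip":-1,"tx":0,"ty":0,"tz":0,"spin":0},{"grip":-1,"tx":0,"ty":0,"tz":0,"spin":0},{"grip":-1,"tx":0,"ty":0,"tz":0,"spin":0}]' 10
python3 -m creep '[{"grip":-1,"tx":0,"ty":0,"tz":2,"spin":0},{"grip":-1,"tx":0,"ty":0,"tz":3,"spin":0},{"grip":-1,"tx":0,"ty":0,"tz":3,"spin":0},{"grip":-1,"tx":0,"ty":0,"tz":2,"spin":0},{"grip":-1,"tx":0,"ty":0,"tz":0.8,"spin":0},{"grip":-1,"tx":0,"ty":0,"tz":0,"spin":0}]'
```

```text
clock: 9.55
tool_pos: [0.5249, 0.152, 0.2447]
eef_rot: [-0.069, 0.998, -0.001, -0.001]
contact_force: [-0.0, 0.1, -0.2]
opening: 0.218
finger_force: 0.0
clock: 10.05
tool_pos: [0.5245, 0.1523, 0.1358]
eef_rot: [-0.069, 0.998, -0.001, -0.002]
contact_force: [-0.3, 0.3, -0.7]
opening: 0.008
finger_force: 0.0
```

```bash
python3 look.py s4 side
```

```text
{'clock': 10.05, 'q': [-0.197, 0.748, -0.285, 1.891, 0.369, 0.559, 0.983], 'tool_pos': [0.525, 0.152, 0.136], 'eef_rot': [-0.069, 0.998, -0.001, -0.002], 'contact_force': [-0.306, 0.285, -0.659], 'opening': 0.008, 'finger_force': 0.0}
[[-0.99, -0.138, -0.003], [-0.138, 0.99, -0.002], [0.004, -0.001, -1.0]]
side coretop 142 [[-0.018, -0.0201, 0.0675], [0.0002, -0.002, 0.0715], [0.0185, 0.0174, 0.0745]]
side bar 296 [[0.0556, -0.0461, 0.1724], [0.1695, -0.0219, 0.1841], [0.1858, 0.045, 0.2096]]
```

View pics/s4_side.png

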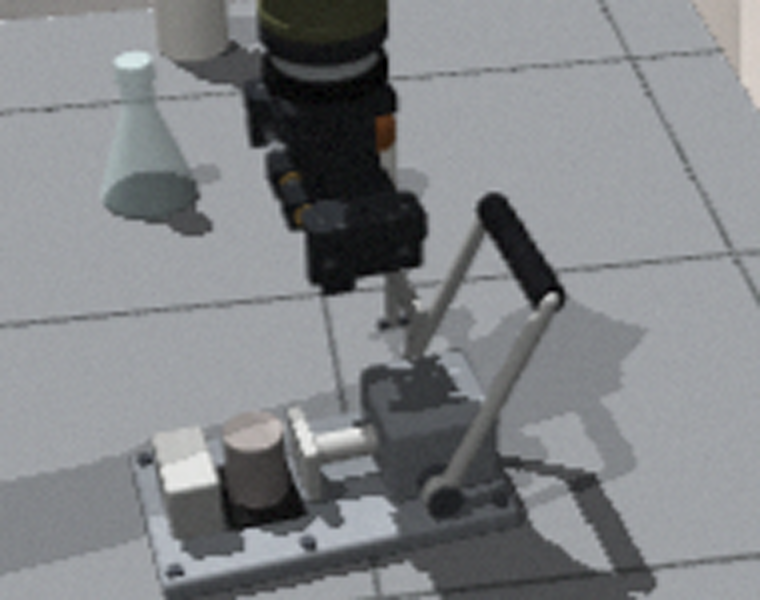

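The shut fingers are beside the knob on the inner side and hide it, with the tip at about (335,285). The core still stands at (253,455). Now I'll push outwards along the arc.

```bash
python3 -m creep '[{"grip":-1,"tx":-0.4,"ty":1.0,"tz":0,"spin":0},{"grip":-1,"tx":0,"ty":1.2,"tz":0,"spin":0},{"grip":-1,"tx":0,"ty":1.2,"tz":0.2,"spin":0},{"grip":-1,"tx":0,"ty":1.2,"tz":0.4,"spin":0},{"grip":-1,"tx":0,"ty":1.2,"tz":0.6,"spin":0},{"grip":-1,"tx":0,"ty":1.2,"tz":0.8,"spin":0},{"grip":-1,"tx":0,"ty":1.2,"tz":1.0,"spin":0},{"grip":-1,"tx":0,"ty":1.2,"tz":1.0,"spin":0}]'
python3 -m creep '[{"grip":-1,"tx":0,"ty":0.4,"tz":0.3,"spin":0},{"grip":-1,"tx":0,"ty":0,"tz":0,"spin":0},{"grip":-1,"tx":0,"ty":0,"tz":0,"spin":0}]'
sed -i "s/('knob',.07,/('knob',.08,/" look.py; python3 look.py s5 side top
```

```text
clock: 10.77
tool_pos: [0.516, 0.2482, 0.0964]
eef_rot: [-0.07, 0.998, -0.0, -0.0]
contact_force: [-0.0, -2.8, -1.8]
opening: 0.004
finger_force: 1.2
clock: 11.02
tool_pos: [0.5161, 0.2516, 0.0941]
eef_rot: [-0.07, 0.998, 0.0, -0.0]
contact_force: [0.1, -1.4, 0.7]
opening: 0.004
finger_force: 0.0
{'clock': 11.017, 'q': [-0.395, 0.836, -0.239, 1.833, 0.363, 0.516, 0.834], 'tool_pos': [0.516, 0.252, 0.094], 'eef_rot': [-0.07, 0.998, 0.0, -0.0], 'contact_force': [0.132, -1.391, 0.655], 'opening': 0.004, 'finger_force': 0.0}
[[-0.99, -0.139, -0.0], [-0.139, 0.99, 0.0], [0.0, 0.0, -1.0]]
side coretop 142 [[-0.0181, -0.0191, 0.0675], [-0.0001, -0.0023, 0.0713], [0.0186, 0.0164, 0.0741]]
side knob 38 [[0.0656, 0.1194, 0.0857], [0.08, 0.1404, 0.1005], [0.0996, 0.1596, 0.1252]]
side bar 217 [[0.1664, -0.0463, 0.1724], [0.1727, -0.0024, 0.183], [0.1859, 0.0466, 0.1865]]
top coretop 137 [[-0.0307, -0.0182, 0.0681], [0.0016, 0.0017, 0.0723], [0.0325, 0.0209, 0.0776]]
top bar 251 [[0.1672, -0.0459, 0.1761], [0.1766, 0.0009, 0.1845], [0.1881, 0.0462, 0.1898]]
```

```bash
python3 -m creep '[{"grip":-1,"tx":0,"ty":-0.8,"tz":0,"spin":0},{"grip":-1,"tx":0,"ty":-0.5,"tz":-2,"spin":0},{"grip":-1,"tx":0,"ty":0,"tz":-3.5,"spin":0},{"grip":-1,"tx":0,"ty":0,"tz":-3.5,"spin":0},{"grip":-1,"tx":0,"ty":0,"tz":-3.5,"spin":0},{"grip":-1,"tx":0,"ty":0,"tz":-3.5,"spin":0},{"grip":-1,"tx":0,"ty":0,"tz":-1.5,"spin":0},{"grip":1,"tx":0,"ty":0,"tz":0,"spin":6}]' 30
python3 -m creep '[{"grip":1,"tx":0,"ty":0,"tz":0,"spin":7},{"grip":1,"tx":0,"ty":0,"tz":0,"spin":7},{"grip":1,"tx":0,"ty":0,"tz":0,"spin":7},{"grip":1,"tx":0,"ty":0,"tz":0,"spin":7},{"grip":1,"tx":0,"ty":0,"tz":0,"spin":7},{"grip":1,"tx":0,"ty":0,"tz":0,"spin":7},{"grip":1,"tx":0,"ty":0,"tz":0,"spin":7},{"grip":1,"tx":0,"ty":0,"tz":0,"spin":7}]'
python3 -m creep '[{"grip":1,"tx":0,"ty":0,"tz":0,"spin":7},{"grip":1,"tx":0,"ty":0,"tz":0,"spin":7},{"grip":1,"tx":0,"ty":0,"tz":0,"spin":7},{"grip":1,"tx":0,"ty":0,"tz":0,"spin":7},{"grip":1,"tx":0,"ty":0,"tz":0,"spin":0},{"grip":1,"tx":0,"ty":0,"tz":0,"spin":0}]'
python3 look.py s6 side top
```

```text
clock: 11.78
tool_pos: [0.5206, 0.2378, 0.2741]
eef_rot: [-0.015, 1.0, 0.002, 0.004]
contact_force: [-0.3, -0.6, -0.8]
opening: 0.057
finger_force: 0.0
clock: 12.45
tool_pos: [0.5184, 0.2366, 0.2697]
eef_rot: [0.458, 0.889, 0.0, 0.0]
contact_force: [0.2, 0.1, 0.5]
opening: 0.659
finger_force: 0.0
clock: 12.95
tool_pos: [0.5182, 0.2371, 0.2695]
eef_rot: [0.656, 0.755, -0.0, 0.0]
contact_force: [0.2, 0.0, 0.4]
opening: 1.0
finger_force: 0.0
{'clock': 12.95, 'q': [-0.576, 0.577, 0.109, 1.708, -0.078, 0.86, -0.293], 'tool_pos': [0.518, 0.237, 0.27], 'eef_rot': [0.656, 0.755, -0.0, 0.0], 'contact_force': [0.202, 0.038, 0.432], 'opening': 1.0, 'finger_force': 0.0}
[[-0.14, 0.99, 0.0], [0.99, 0.14, -0.0], [-0.0, 0.0, -1.0]]
side coretop 143 [[-0.018, -0.0194, 0.0674], [0.0002, -0.0029, 0.0713], [0.018, 0.0182, 0.0744]]
side knob 80 [[0.0695, 0.1572, 0.0856], [0.0825, 0.1728, 0.0981], [0.0989, 0.184, 0.1095]]
side bar 214 [[0.1664, -0.0457, 0.1713], [0.1731, -0.0023, 0.1829], [0.1855, 0.0465, 0.1861]]
top coretop 137 [[-0.0296, -0.0161, 0.0672], [0.0016, 0.0022, 0.0723], [0.034, 0.0214, 0.0773]]
top bar 252 [[0.1672, -0.0464, 0.1746], [0.1762, 0.0007, 0.1843], [0.1879, 0.0461, 0.1897]]
```

View pics/s6_side.png

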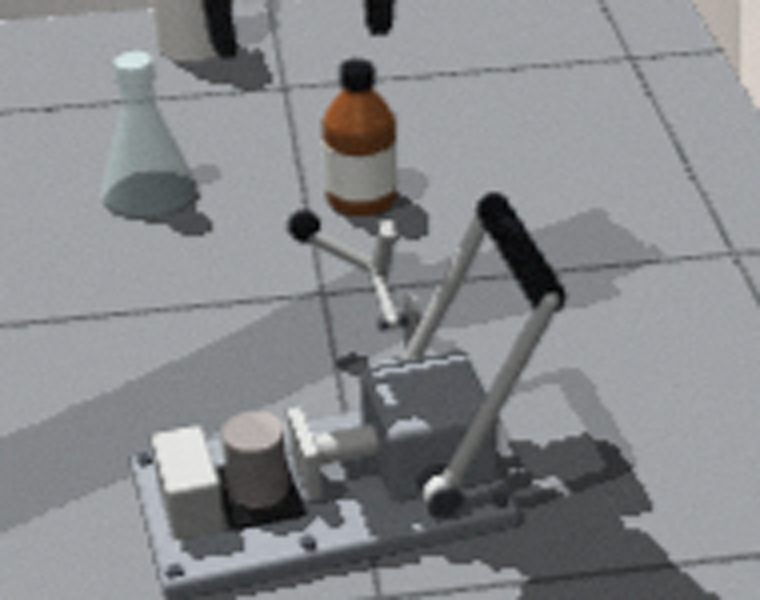

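The catch is open: the knob at (303,225) measures press y of about 175 mm and z of about 98 mm, which is about 1.1 rad. The core is still standing at (253,455). The fingers now close along press x, so I'll go over the bar and grip it.

```bash
python3 -m creep '[{"grip":1,"tx":-2,"ty":1.5,"tz":0,"spin":0},{"grip":1,"tx":-3.4,"ty":2.5,"tz":0,"spin":0},{"grip":1,"tx":-3.4,"ty":2.5,"tz":0,"spin":0},{"grip":1,"tx":-3,"ty":2.2,"tz":0,"spin":0},{"grip":1,"tx":-2,"ty":1.4,"tz":0,"spin":0},{"grip":1,"tx":0,"ty":0,"tz":0,"spin":0},{"grip":1,"tx":0,"ty":0,"tz":2,"spin":0},{"grip":1,"tx":0,"ty":0,"tz":3,"spin":0}]'
python3 -m creep '[{"grip":1,"tx":0,"ty":0,"tz":3,"spin":0},{"grip":1,"tx":0,"ty":0,"tz":2,"spin":0},{"grip":1,"tx":0,"ty":0,"tz":1.1,"spin":0},{"grip":1,"tx":0,"ty":0,"tz":0,"spin":0},{"grip":1,"tx":0,"ty":0,"tz":0,"spin":0}]'
python3 look.py s7 side
```

```text
clock: 13.72
tool_pos: [0.6388, 0.1161, 0.2215]
eef_rot: [0.656, 0.755, 0.003, 0.002]
contact_force: [-0.4, 1.9, -0.2]
opening: 1.0
finger_force: 0.0
clock: 14.13
tool_pos: [0.6365, 0.1164, 0.1586]
eef_rot: [0.656, 0.755, 0.0, -0.0]
contact_force: [-0.2, -0.0, -0.1]
opening: 1.002
finger_force: 0.0
{'clock': 14.133, 'q': [-0.294, 0.813, 0.079, 1.575, -0.084, 0.756, -0.039], 'tool_pos': [0.637, 0.116, 0.159], 'eef_rot': [0.656, 0.755, 0.0, -0.0], 'contact_force': [-0.232, -0.034, -0.144], 'opening': 1.002, 'finger_force': 0.0}
[[-0.139, 0.99, 0.0], [0.99, 0.139, 0.0], [0.0, 0.0, -1.0]]
side coretop 143 [[-0.0178, -0.0191, 0.0673], [0.0003, -0.0022, 0.0713], [0.0217, 0.0171, 0.0739]]
side knob 79 [[0.0693, 0.1563, 0.0864], [0.0819, 0.172, 0.098], [0.0984, 0.1859, 0.1089]]
side bar 320 [[0.1159, -0.0448, 0.1676], [0.1688, -0.0066, 0.1832], [0.185, 0.0455, 0.206]]
```

View pics/s7_side.png

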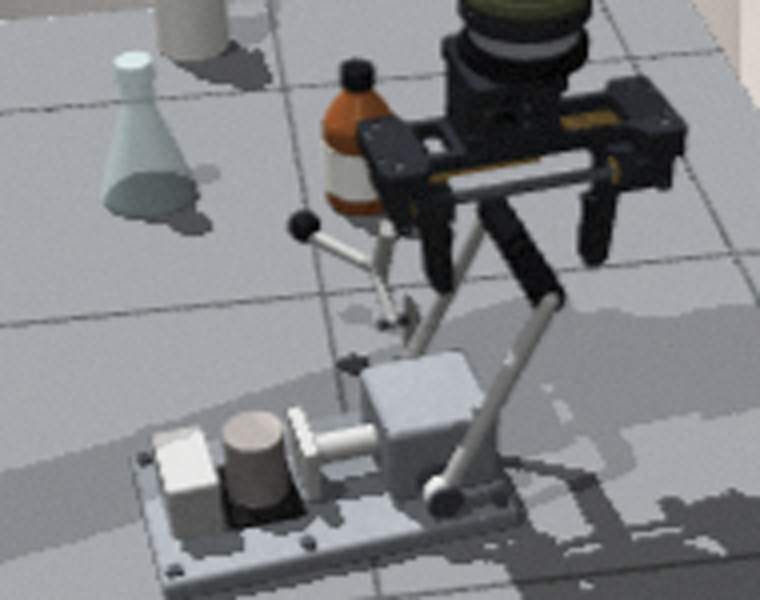

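The open fingers straddle the grip bar: tips at (443,285) and (595,260), bar at (525,255). Now I'll close them.

```bash
python3 -m creep '[{"grip":-1,"tx":0,"ty":0,"tz":0,"spin":0},{"grip":-1,"tx":0,"ty":0,"tz":0,"spin":0},{"grip":-1,"tx":0,"ty":0,"tz":0,"spin":0},{"grip":-1,"tx":0,"ty":0,"tz":0,"spin":0},{"grip":-1,"tx":0,"ty":0,"tz":0,"spin":0},{"grip":-1,"tx":0,"ty":0,"tz":0,"spin":0},{"grip":-1,"tx":0,"ty":0,"tz":0,"spin":0},{"grip":-1,"tx":0,"ty":0,"tz":0,"spin":0}]' 30
python3 -m creep '[{"grip":-1,"tx":0,"ty":0,"tz":0,"spin":0},{"grip":-1,"tx":0,"ty":0,"tz":0,"spin":0},{"grip":-1,"tx":0,"ty":0,"tz":0,"spin":0}]'
python3 -c "
import numpy as np
for a in np.arange(0,.63,.05):print(round(a,2),np.round([110-155*np.sin(a-.45),35+155*np.cos(a-.45)],1))"
```

```text
clock: 14.85
tool_pos: [0.6364, 0.1161, 0.1582]
eef_rot: [0.656, 0.754, 0.0, -0.0]
contact_force: [0.6, -0.6, -0.1]
opening: 0.422
finger_force: 0.0
clock: 15.1
tool_pos: [0.6372, 0.1162, 0.1582]
eef_rot: [0.656, 0.754, 0.001, 0.001]
contact_force: [3.1, 0.8, -1.8]
opening: 0.236
finger_force: 30.0
0.0 [177.4 174.6]
0.05 [170.4 177.8]
0.1 [163.1 180.6]
0.15 [155.8 183.1]
0.2 [148.3 185.2]
0.25 [140.8 186.9]
0.3 [133.2 188.3]
0.35 [125.5 189.2]
0.4 [117.7 189.8]
0.45 [110. 190.]
0.5 [102.3 189.8]
0.55 [ 94.5 189.2]
0.6 [ 86.8 188.3]
```

```bash
python3 -m creep '[{"grip":-1,"tx":0,"ty":-0.7,"tz":-0.32,"spin":0},{"grip":-1,"tx":0,"ty":-0.73,"tz":-0.28,"spin":0},{"grip":-1,"tx":0,"ty":-0.73,"tz":-0.25,"spin":0},{"grip":-1,"tx":0,"ty":-0.75,"tz":-0.21,"spin":0},{"grip":-1,"tx":0,"ty":0,"tz":0,"spin":0},{"grip":-1,"tx":0,"ty":0,"tz":0,"spin":0}]'
python3 -m creep '[{"grip":-1,"tx":0,"ty":-0.75,"tz":-0.17,"spin":0},{"grip":-1,"tx":0,"ty":-0.76,"tz":-0.14,"spin":0},{"grip":-1,"tx":0,"ty":-0.77,"tz":-0.1,"spin":0},{"grip":-1,"tx":0,"ty":0,"tz":0,"spin":0},{"grip":-1,"tx":0,"ty":0,"tz":0,"spin":0}]'
python3 look.py s8 side
```

```text
clock: 15.6
tool_pos: [0.6073, 0.112, 0.1691]
eef_rot: [0.656, 0.754, 0.0, 0.0]
contact_force: [3.6, -0.3, -3.6]
opening: 0.234
finger_force: 30.0
clock: 16.02
tool_pos: [0.5848, 0.1088, 0.1729]
eef_rot: [0.656, 0.754, -0.0, 0.0]
contact_force: [4.3, -0.7, -5.6]
opening: 0.234
finger_force: 30.0
{'clock': 16.017, 'q': [-0.306, 0.733, 0.078, 1.732, -0.083, 0.68, -0.045], 'tool_pos': [0.585, 0.109, 0.173], 'eef_rot': [0.656, 0.754, -0.0, 0.0], 'contact_force': [4.299, -0.705, -5.642], 'opening': 0.234, 'finger_force': 29.995}
[[-0.138, 0.99, -0.0], [0.99, 0.138, -0.0], [-0.0, -0.0, -1.0]]
side coretop 140 [[-0.0237, -0.0191, 0.0677], [-0.0061, -0.0013, 0.071], [0.0128, 0.0186, 0.0741]]
side knob 62 [[0.0689, 0.1554, 0.0881], [0.0792, 0.1701, 0.0955], [0.099, 0.1819, 0.1096]]
side bar 310 [[0.0984, -0.0447, 0.1761], [0.1215, -0.0083, 0.1976], [0.1481, 0.028, 0.2083]]
```

```bash
python3 -m creep '[{"grip":-1,"tx":0,"ty":-0.6,"tz":0.05,"spin":0},{"grip":-1,"tx":0,"ty":-0.6,"tz":0.05,"spin":0},{"grip":-1,"tx":0,"ty":-0.6,"tz":0.05,"spin":0},{"grip":-1,"tx":0,"ty":-0.6,"tz":0.05,"spin":0},{"grip":-1,"tx":0,"ty":-0.5,"tz":0.05,"spin":0},{"grip":-1,"tx":0,"ty":-0.4,"tz":0.05,"spin":0},{"grip":-1,"tx":0,"ty":0,"tz":0,"spin":0},{"grip":-1,"tx":0,"ty":0,"tz":0,"spin":0}]'
python3 look.py s9 side
```

```text
clock: 16.73
tool_pos: [0.5571, 0.1048, 0.1727]
eef_rot: [0.657, 0.754, 0.004, 0.003]
contact_force: [7.5, 0.5, 7.4]
opening: 0.236
finger_force: 30.0
{'clock': 16.733, 'q': [-0.313, 0.698, 0.076, 1.828, -0.084, 0.607, -0.048], 'tool_pos': [0.557, 0.105, 0.173], 'eef_rot': [0.657, 0.754, 0.004, 0.003], 'contact_force': [7.513, 0.517, 7.446], 'opening': 0.236, 'finger_force': 30.029}
[[-0.138, 0.99, 0.011], [0.99, 0.138, 0.002], [0.0, 0.011, -1.0]]
side coretop 140 [[-0.026, -0.0198, 0.0682], [-0.0082, -0.0019, 0.0713], [0.0102, 0.0178, 0.0738]]
side knob 77 [[0.0694, 0.1556, 0.0869], [0.0823, 0.1723, 0.0974], [0.0988, 0.183, 0.1092]]
side bar 322 [[0.0699, -0.046, 0.1757], [0.094, -0.008, 0.1975], [0.12, 0.0339, 0.2085]]
```

View pics/s9_side.png

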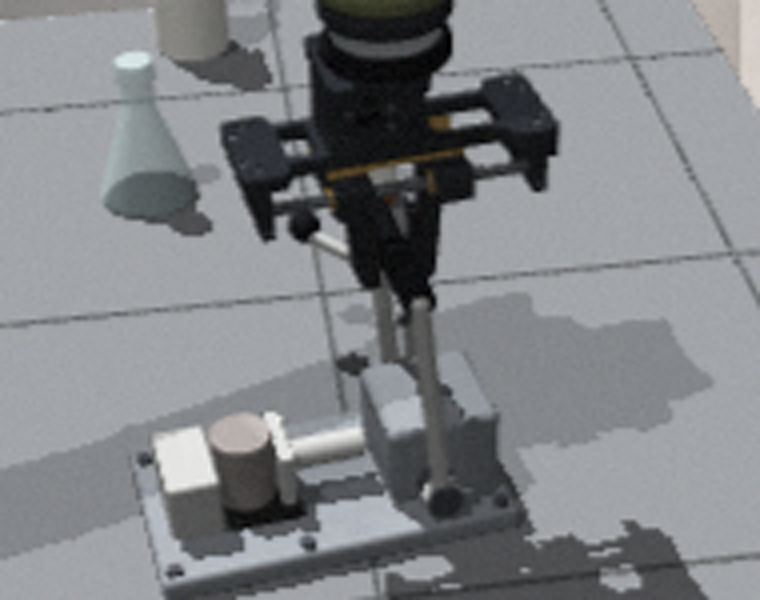

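The core stands clamped between anvil and ram plate (crop (242,460)). The handle is just past upright, with its bar gripped at (420,290). The knob stays out at (303,225). I'll pull a little further for margin.

```bash
python3 -m creep '[{"grip":-1,"tx":0,"ty":-0.3,"tz":-0.1,"spin":0},{"grip":-1,"tx":0,"ty":-0.2,"tz":-0.05,"spin":0},{"grip":-1,"tx":0,"ty":0,"tz":0,"spin":0},{"grip":-1,"tx":0,"ty":0,"tz":0,"spin":0},{"grip":-1,"tx":0,"ty":0,"tz":0,"spin":0},{"grip":-1,"tx":0,"ty":0,"tz":0,"spin":0}]'
python3 -m creep '[{"grip":-1,"tx":0,"ty":0,"tz":0,"spin":0},{"grip":-1,"tx":0,"ty":0,"tz":0,"spin":0},{"grip":-1,"tx":0,"ty":0,"tz":0,"spin":0}]'
python3 look.py s10 side
```

```text
clock: 17.28
tool_pos: [0.5512, 0.104, 0.1723]
eef_rot: [0.657, 0.754, 0.003, 0.003]
contact_force: [9.6, 0.8, -4.3]
opening: 0.237
finger_force: 30.0
clock: 17.53
tool_pos: [0.5512, 0.104, 0.1723]
eef_rot: [0.657, 0.754, 0.003, 0.003]
contact_force: [9.4, 0.0, -4.6]
opening: 0.237
finger_force: 30.0
{'clock': 17.533, 'q': [-0.314, 0.694, 0.075, 1.843, -0.084, 0.6, -0.049], 'tool_pos': [0.551, 0.104, 0.172], 'eef_rot': [0.657, 0.754, 0.003, 0.003], 'contact_force': [9.356, 0.044, -4.562], 'opening': 0.237, 'finger_force': 29.998}
[[-0.138, 0.99, 0.008], [0.99, 0.138, 0.001], [0.0, 0.008, -1.0]]
side coretop 144 [[-0.0261, -0.0188, 0.0673], [-0.0089, -0.0021, 0.0713], [0.0095, 0.0182, 0.0742]]
side knob 75 [[0.0688, 0.1566, 0.0862], [0.0825, 0.1729, 0.0972], [0.0973, 0.1847, 0.109]]
side bar 326 [[0.0643, -0.0456, 0.1758], [0.0883, -0.0082, 0.1971], [0.1146, 0.0345, 0.2081]]
```

```bash
python3 -c "
from plant import workorder
print(workorder.finish_job())"
```

```text
the job is handed in; nothing more can be done
None
```

The job is handed in with no verdict returned: the thick core stands clamped about 8 mm to the anvil side of the seat's middle, the catch is open at about 1.1 rad, and the gripper holds the handle at about 0.58 rad with 30 N after 17.5 s (all from camera and arm readings); the thin core, bottle and flask were not touched.

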